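Unlock the two-dial specimen case

TASK

Unlock the blue specimen case: turn the left dial to 3 and the right dial to 6, then lift the red tab of the bolt over the brass bumps and draw the bolt fully open towards the front of the case. Leave the tab dropped down again past the bumps and the spring lid standing up, and do not disturb the bottle, jars and petri dish beside the case.

Things in the scene. Friction and masses are not known exactly. Their poses are not given: they have to be found in the camera images.
- lock_case: Blue metal case, fixed to the table, 218 mm front to back, 230 wide, 80 high. Origin: on the table, 112 mm behind its front; x points to its back, y to its left (seen from the front), z up. Its front half (x -107 to 0 mm) is a flat grey deck, 80 mm high, with the two dials and, midway between them, the bolt; the back half has a clear spring lid over rows of vials.
- left_dial (a joint): Turn of the left dial (rad), clockwise from above. A black bar knob with a red pointer line on a white ring numbered 0 to 9: 0 at the far side (towards the lid), the rest clockwise from it, 0.628 rad apart; value = number x 0.628, so 3 is 1.885. The lock allows about 0.2 rad of error either way. No clicks; light friction (0.05 N m); stays where left. Starts lower, within 1.5 rad of 3.
- right_dial (a joint): The same for the right dial: 6 is 3.770. Starts higher, within 1.5 rad of 6.
- left_dial_grip (a point): On the left dial's axis, 50 mm before and 72 mm left of the case origin, 108 mm above the table. Its x axis points along the red pointer line, z up. The knob's bar is 34 mm long (x) and 12 mm thick (y); its top is 4 mm above this point; it stands on a round black foot, 38 mm wide, whose top is 22 mm below this point. With the TCP here the fingertips clear the foot.
- right_dial_grip (a point): The same on the right dial, 72 mm right of the case origin.
- bolt (a joint): Travel of the steel bolt (m): 0 shut; grows as it is drawn towards the front of the case (the case's -x) to 0.024, fully open at its stop. It moves no more than about 2 mm until both dials stand at their numbers; then it takes about 3 N and stays where it is left. Once drawn, it holds the dials at their numbers.
- catch (a joint): Lift of the bolt's catch (m): 0 down, 0.012 at its upper stop. The catch is a dark steel saddle astride the bolt with a red tab on top; it travels with the bolt, and a spring (2 to 4 N) presses it down. Down, it is stopped by two brass bumps on the deck, 2.5 mm before its feet; lifted 6 mm or more it passes over them. At full travel it is past them and drops to 0 again.
- catch_tab (a point): In the middle of the red tab, 5 mm below its top, 116 mm above the table while down; axes like the case's. The tab is 12 mm thick (x), 20 mm wide (y), 27 mm tall; the saddle under it is 28 mm wide (y), its top 21 mm below this point. Shut, it lies 35 mm before the case origin, midway between the dials.
- case_lid (a joint): Opening of the clear lid (rad), hinged at the back of the case: 0 shut. When the bolt is drawn its spring lifts it by itself to about 0.3 (its front edge about 30 mm up).
- dropper_bottle: White dropper bottle, 32 mm wide, 95 mm tall, standing before the case on the left; origin under its middle.
- tall_jar: Specimen jar with white cap, 43 mm wide, 82 mm tall, standing to the left of the case; origin under its middle.
- small_jar: Specimen jar with white cap, 39 mm wide, 78 mm tall, standing before the case on the right; origin under its middle.
- petri_dish: Clear petri dish with small specimens, lying flat, 60 mm wide, 14 mm high, behind the case on the left; origin under its middle.

How it is judged:
By the outcome, as a careful person would: the job done as asked, in the order asked, and still so for the second after the job is handed in, with the robot touching nothing.
It also fails if it takes over 48 s, if anything falls off the work surface, if the arm or the gripper's body presses on something with over 40 N, if the wrist force passes 120 N, or if a joint passes its speed limit or range.

ROBOT

A 6-joint arm with a two-finger parallel gripper is mounted at the origin on a cart in front of the work surface, level with it; the furniture and walls round the work are solid. World frame = base frame: x ahead of the robot, y to its left, z up, the work surface at z = 0. Lengths are in m, angles in rad, forces in N, time in s.
With the tool pointing down it reaches from about 0.25 to 0.725 m from the base axis. Payload 4 kg.
Tool frame: the origin (TCP) lies between the finger pads, 19 mm behind the fingertips; this is the grasp point; z points along the fingers, y is the line along which they close (so a half turn about z gives the same grasp; the last joint's range is limited). The gripper opens to 85 mm and grips with 20 to 120 N. Pads are 22 mm wide; open, the fingers measure 114 mm over their backs; the gripper's body (76 mm by 85 mm) begins 54 mm behind the grasp point. The pads swing forward as they close: fully open they stand 13 mm farther back than shut.
Start: joints at [1.114, 0.241, 0.005, 1.335, 0, 1.571], TCP at [0.221, 0.449, 0.25] pointing down, gripper open.
Joint ranges: [-2.72, 2.72], [-1.05, 1.87], [-1.09, 1.28], [-1.99, 2.15], [-1.42, 1.44], [-3.14, 3.14]. Speed limits (rad/s): [2.79, 2.79, 3.14, 3.14, 3.14, 3.14].

INTERFACE

Orientations are given as a unit quaternion [x, y, z, w].
In Python, from workcell import telemetry, camera, camera_params, ticket, boxes_of, cut_out, spot_point gives the robot as it stands.
- The arm moves only by the shell command python3 -m creep 'ROWS'. ROWS is text: rows parted by semicolons, each of 5 numbers parted by spaces: the opening, from 0 (shut) to 1 (fully open), then the shift along the tool's x, y, z in units of 150 mm (1.0 is 150 mm), then the turn about the tool's z in units of 180 degrees (1.0 is 180 degrees). In form: claw x y z turn; .... A call has 1 to 12 rows; each row is the pose to reach, as a shift and turn from the pose commanded when the call began, along the tool's axes at that moment, turning the shorter way round; what a row does not reach only later rows make up. A row lasts 1/8 s, in which the tool goes at most 62.5 mm and 10.7 degrees, less where a joint would pass 70% of its speed; a pose out of reach is approached as far as the arm can. A call with a number of a shift or a turn outside -1 to 1 is refused whole. A call with a gripper value outside its range is refused whole. The fingers move at their own pace and stop on an object; the grip force is fixed at half the most. Time passes only in rows, so rows that repeat a pose let the fingers close. It gives the time, the measured TCP pose, the force, the opening and the grip force at its end, in the units of the state.
- telemetry.get_obs(): the state, without advancing time (a new reading comes with each control period).
- camera(name): name is "side" or "top" or "wrist"; returns the picture (420x560x3 uint8, red, green, blue); there is no depth.
- camera_params(name): a dict with "camera_matrix" (3x3 intrinsics, pixels), "k1" (the pictures are not rectified: a ray, as slopes to the right and down, at radius r is drawn at 1 + k1 r^2 times it, then the intrinsics apply), "eye" and "attitude" of the camera in the world. Camera axes: x right, y down, z forward; pixel columns grow to the right and rows downward; lengths in m; the calibration is good to about 2 mm. A picture is of the moment at which its call begins: read the wrist's pose just before it. camera_params takes no time and is no camera call; for the wrist camera it gives the pose at the moment of the call.
- ticket.job_done(): hands the job in; it is judged then, once.
Trained networks look in the newest picture that a camera, given by its name, has taken for a name from the list of things; names that differ only in an ending like _2 or _b are one class to them, and where a whole thing is asked for, a point or a joint stands for the part that bears it (a point fixed in the world has none). Each returns a list of dicts, best first, with "conf" (0 to 1); they miss things now and then, are a little off and sometimes report something else, mostly with a low value. They report only what shows in the picture. A call takes as long as a camera call.
- boxes_of(thing, camera): "at" ([x, y, z] in m, in world coordinates, good to about 4 mm: the middle of the surface that is visible of it).
- cut_out(thing, camera): "pixels" (420x560 bool, what is visible of it).
- spot_point(thing, camera): "at" ([x, y, z] in m, in world coordinates, good to about 4 mm: a listed point, or the origin of a listed thing).
The state is a dict: "clock": time; "joint_pos": joint angles; "joint_vel": joint speeds; "tau": joint torques, N m; "eef_pos": TCP position; "tool_rot": TCP orientation; "ft_force": force on the tool from outside, world axes, zero at the start; "ft_torque": the same for the moment, N m; "grip_width": finger opening in m; "grasp_force": force on a finger pad.
Only numpy, scipy, OpenCV 4.12 (cv2) and the standard library are available. Lean on these libraries where they do the work, as an engineer would, in place of code of your own. Each camera call takes 0.05 s, during which the arm holds its last target. There are 200 camera calls.

## Working session

There is one attempt and no reset: what is moved stays moved. The work goes in short steps, Python scripts to look and compute and a shell command to move; the robot and the scene stay as the last step left them, time stands still between calls to the robot, and variables do not carry over. Pictures are saved under pics/ and viewed, at most 10 in all, crops included, and the job is handed in when it is done.

```bash
mkdir -p pics; ls
cat > h.py <<'E'
import numpy as np, cv2
from workcell import telemetry, camera, camera_params, ticket, boxes_of, cut_out, spot_point
from scipy.spatial.transform import Rotation as R
def snap(n,f):
    im=camera(n); cv2.imwrite('pics/'+f,cv2.cvtColor(im,cv2.COLOR_RGB2BGR)); return im
E
python3 - <<'E'
from h import *
np.set_printoptions(precision=4,suppress=True)
for c in ['side','top']:
    p=camera_params(c); print(c,p)
a=snap('top','t0.png'); 
for c in ['top','side']:
    if c=='side': b=snap('side','s0.png')
    for t in ['lock_case','left_dial_grip','right_dial_grip','catch_tab','dropper_bottle','tall_jar','small_jar','petri_dish']:
        print(c,t,[(np.round(d['at'],4),round(d['conf'],2)) for d in spot_point(t,c)[:2]])
o=telemetry.get_obs(); print(o)
cv2.imwrite('pics/both0.png',cv2.cvtColor(cv2.resize(np.vstack([a,b]),(400,600)),cv2.COLOR_RGB2BGR))
E
```

```text
pics
side {'camera_matrix': array([[427.6633,   0.    , 275.9664],
       [  0.    , 427.6633, 204.1318],
       [  0.    ,   0.    ,   1.    ]]), 'k1': -0.10557885430660102, 'eye': array([0.2048, 0.2689, 0.6234]), 'attitude': array([-0.2244,  0.8629, -0.437 ,  0.1191])}
top {'camera_matrix': array([[457.6782,   0.    , 276.465 ],
       [  0.    , 457.6782, 206.3364],
       [  0.    ,   0.    ,   1.    ]]), 'k1': -0.09346947888163021, 'eye': array([ 0.3764, -0.3483,  0.9869]), 'attitude': array([ 0.7353, -0.6693,  0.0709, -0.0805])}
top lock_case [(array([ 0.5776, -0.3501, -0.0016]), 0.64)]
top left_dial_grip [(array([ 0.593 , -0.2594,  0.1044]), 0.81), (array([ 0.4006, -0.1732, -0.0036]), 0.45)]
top right_dial_grip [(array([ 0.4928, -0.3669,  0.1086]), 0.6)]
top catch_tab [(array([ 0.7191, -0.1287,  0.0048]), 0.67)]
top dropper_bottle [(array([ 0.4019, -0.1713, -0.0024]), 0.61)]
top tall_jar [(array([ 0.6129, -0.0915, -0.0005]), 0.68)]
top small_jar [(array([ 0.3923, -0.5687, -0.0002]), 0.83)]
top petri_dish [(array([ 0.7162, -0.1291,  0.005 ]), 0.84)]
side lock_case [(array([ 0.5
[... 254 characters left out ...]
53]), 0.78)]
side dropper_bottle [(array([ 0.4058, -0.178 , -0.0007]), 0.56)]
side tall_jar []
side small_jar [(array([ 0.3897, -0.5669,  0.0027]), 0.61)]
side petri_dish [(array([ 0.7182, -0.1294, -0.0019]), 0.5)]
{'clock': 0.9, 'joint_pos': array([1.114 , 0.2405, 0.005 , 1.3352, 0.    , 1.5708]), 'joint_vel': array([-0.0003, -0.0023,  0.0002, -0.0001, -0.0001, -0.0003]), 'tau': array([ -0.001 , -37.2199,  25.2693,   0.001 ,  -0.0001,   0.    ]), 'eef_pos': array([0.2206, 0.4487, 0.25  ]), 'tool_rot': array([0.2265, 0.974 , 0.    , 0.    ]), 'ft_force': array([-0.7695, -0.8538,  0.3456]), 'ft_torque': array([-0.0235, -0.0275, -0.0681]), 'grasp_force': 0.0, 'grip_width': 0.08555630485956466}
```

View pics/t0.png

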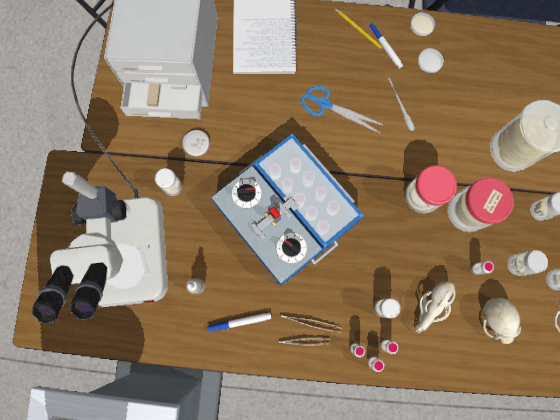

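View pics/s0.png

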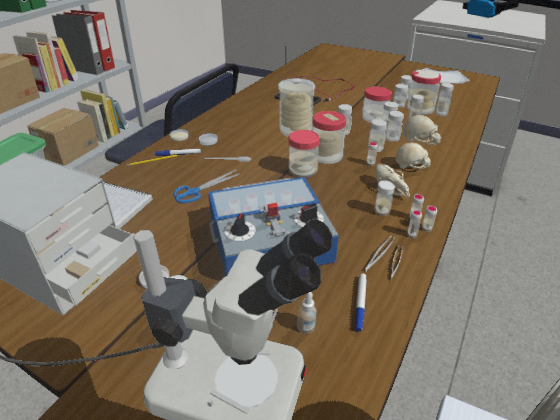

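```bash
cat >> h.py <<'E'
def ray(n,uv,p=None):
    p=p or camera_params(n); K=p['camera_matrix']
    d=cv2.undistortPoints(np.array([[uv]],float),K,np.array([p['k1'],0,0,0]))[0,0]
    return p['eye'],R.from_quat(p['attitude']).as_matrix()@np.r_[d,1]
def proj(n,X,p=None):
    p=p or camera_params(n); Rm=R.from_quat(p['attitude']).as_matrix()
    rv=cv2.Rodrigues(Rm.T)[0]; t=-Rm.T@p['eye']
    return cv2.projectPoints(np.array(X,float).reshape(-1,3),rv,t,p['camera_matrix'],np.array([p['k1'],0,0,0,]))[0].reshape(-1,2)
def onplane(n,uv,z):
    e,d=ray(n,uv); return e+d*(z-e[2])/d[2]
def tri(u1,u2,n1='top',n2='side'):
    e1,d1=ray(n1,u1); e2,d2=ray(n2,u2)
    s=np.linalg.lstsq(np.c_[d1,-d2],e2-e1,rcond=None)[0]
    return (e1+d1*s[0]+e2+d2*s[1])/2,np.linalg.norm(e1+d1*s[0]-e2-d2*s[1])
YAW=-0.782; O=np.array([.5775,-.3495])
def case(x,y,z):
    c,s=np.cos(YAW),np.sin(YAW); return np.array([O[0]+c*x-s*y,O[1]+s*x+c*y,z])
def rect(n,im,cx,cy,half,z,S=300,p=None):
    # case-aligned patch: up = case +x, left = case +y
    g=np.linspace(half,-half,S); X=[case(cx+a,cy+b,z) for a in g for b in g]
    m=proj(n,X,p).astype(np.float32).reshape(S,S,2)
    return cv2.remap(im,m[...,0],m[...,1],cv2.INTER_CUBIC)
E
python3 - <<'E'
from h import *
np.set_printoptions(precision=3,suppress=True)
im=cv2.imread('pics/t0.png'); 
L=rect('top',im,-.05,.072,.035,.108); Rr=rect('top',im,-.05,-.072,.035,.108)
M=rect('top',im,-.03,0,.12,.08,600)
cv2.imwrite('pics/d0.png',np.hstack([np.vstack([L,Rr])[:,:200+100],M])[:, :800])
for nm,u,v in [('post',(80,183),(146,243)),('eyeA',(50,305),(314,238)),('eyeB',(85,297),(296,275)),('eyeA?',(50,305),(296,275)),('eyeB?',(85,297),(314,238))]: print(nm,tri(u,v))
for q in [(165,200),(165,300),(97,200),(40,300)]: print(q,onplane('top',q,0.02),onplane('top',q,.25))
E
```

```text
post (array([ 0.545, -0.001,  0.269]), np.float64(0.008090076414757872))
eyeA (array([ 0.339, -0.03 ,  0.345]), np.float64(0.010840090690712824))
eyeB (array([ 0.359, -0.044,  0.268]), np.float64(0.00019904901409127114))
eyeA? (array([ 0.342, -0.009,  0.307]), np.float64(0.00028668206309545943))
eyeB? (array([ 0.354, -0.065,  0.312]), np.float64(0.011633761621413446))
(165, 200) [ 0.578 -0.081  0.02 ] [ 0.53  -0.145  0.25 ]
(165, 300) [ 0.365 -0.112  0.02 ] [ 0.368 -0.168  0.25 ]
(97, 200) [0.563 0.07  0.02 ] [ 0.519 -0.029  0.25 ]
(40, 300) [0.335 0.159 0.02 ] [0.345 0.038 0.25 ]
```

View pics/d0.png

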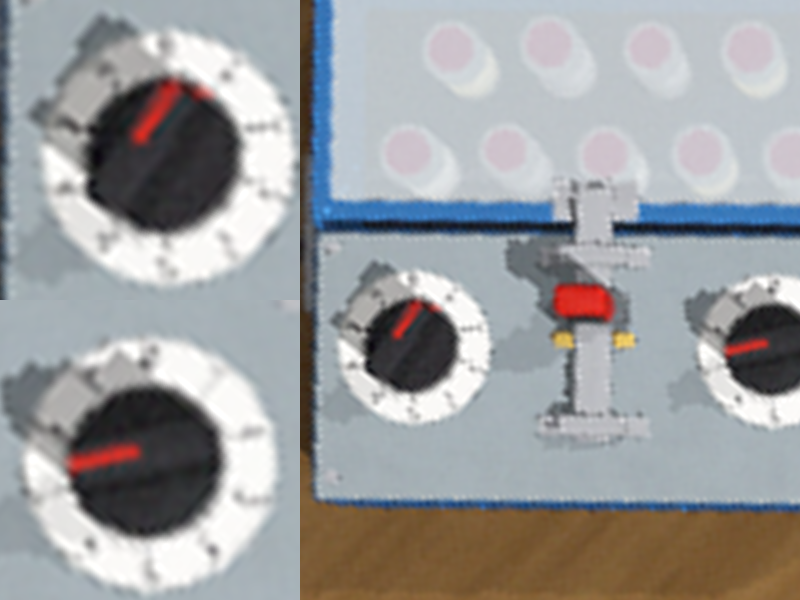

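The top view shows the left dial at (246,192), the right dial at (291,247), the tab at (275,212), and the microscope between the arm and the case at up to about 0.33 m. The rectified crop puts the left pointer at about 0.60 rad and the right at about 4.52 rad. I will raise the arm and cross above the microscope.

```bash
python3 -m creep '0.5 0 0 -1 0;0.5 0 0 -1 0;0.5 0 0 -1 0;0.5 -0.3 -0.2 -1 0;0.5 -0.6 -0.4 -1 0;0.5 -1 -0.7 -1 0;0.5 -1 -0.7 -1 0' ; python3 -m creep '0.5 -0.3 -0.2 -0.35 0;0.5 -0.6 -0.4 -0.35 0;0.5 -1 -0.7 -0.35 0;0.5 -1 -0.7 -0.35 0;0.5 -1 -0.7 -0.35 0'
```

```text
clock: 1.78
eef_pos: [0.3098, 0.2857, 0.4006]
tool_rot: [0.229, 0.973, 0.0, 0.0]
ft_force: [0.3, 0.8, 0.7]
grip_width: 0.0429
grasp_force: 0.0
clock: 2.4
eef_pos: [0.3974, 0.128, 0.4523]
tool_rot: [0.227, 0.974, 0.0, -0.0]
ft_force: [0.7, 0.3, 0.2]
grip_width: 0.0427
grasp_force: 0.0
```

```bash
python3 -m creep '0.5 -0.3 -0.25 0 0;0.5 -0.6 -0.5 0 0;0.5 -1 -0.76 0 0;0.5 -1 -0.76 0 0;0.5 -1 -0.76 0 0' ; python3 -m creep '0.5 -0.3 -0.25 0 0.05;0.5 -0.6 -0.5 0 0.1;0.5 -1 -0.76 0 0.16;0.5 -1 -0.76 0 0.22;0.5 -1 -0.76 0 0.28;0.5 -1 -0.76 0 0.295;0.5 -1 -0.76 0 0.295'
```

```text
clock: 3.02
eef_pos: [0.4816, -0.0391, 0.452]
tool_rot: [0.226, 0.974, 0.0, -0.001]
ft_force: [-0.0, 0.1, 0.1]
grip_width: 0.0428
grasp_force: 0.0
clock: 3.9
eef_pos: [0.5662, -0.2062, 0.4532]
tool_rot: [0.636, 0.771, 0.0, 0.0]
ft_force: [-0.1, -0.7, -0.8]
grip_width: 0.0427
grasp_force: 0.0
```

```bash
python3 -m creep '0.5 -0.41 0.1 0.3 0;0.5 -0.41 0.1 0.7 0;0.5 -0.41 0.1 1 0;0.5 -0.41 0.1 1 0;0.5 -0.41 0.1 1 0'
python3 - <<'E'
from h import *
np.set_printoptions(precision=4,suppress=True)
p=camera_params('wrist'); im=snap('wrist','w0.png'); print(p['eye'],telemetry.get_obs()['eef_pos'])
for t in ['left_dial_grip','right_dial_grip','catch_tab','lock_case']:
    print(t,[(d['at'],round(d['conf'],2)) for d in spot_point(t,'wrist')[:2]])
E
```

```text
clock: 4.53
eef_pos: [0.5937, -0.2661, 0.3065]
tool_rot: [0.637, 0.771, 0.001, 0.003]
ft_force: [-0.2, 0.3, 1.2]
grip_width: 0.0426
grasp_force: 0.0
[ 0.5791 -0.1955  0.4295] [ 0.5944 -0.2666  0.3078]
left_dial_grip [([0.5925, -0.2642, 0.1069], 0.74)]
right_dial_grip [([0.4922, -0.3674, 0.1098], 0.62)]
catch_tab [([0.551, -0.3258, 0.1181], 0.72)]
lock_case [([0.5768, -0.3523, -0.0], 0.86)]
```

View pics/w0.png

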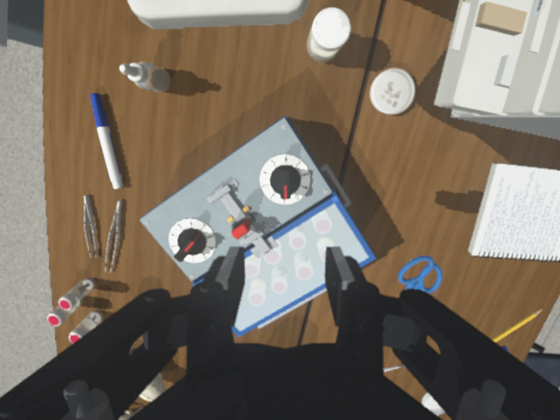

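```bash
cat >> h.py <<'E'
def pointer(n,im,cy,p,O2=None):
    S=350; q=rect(n,im,-.05,cy,.035,.112,S,p).astype(int)   # rgb
    m=((q[...,0]>110)&(q[...,1]<80)&(q[...,2]<80))
    r,c=np.nonzero(m); k=.07/S
    x=(S/2-r)*k; y=(S/2-c)*k; ok=np.hypot(x,y)<.02; x,y=x[ok],y[ok]
    w,v=np.linalg.eigh(np.cov(x,y)); d=v[:,1]; 
    if d@[x.mean(),y.mean()]<0: d=-d
    nrm=np.array([-d[1],d[0]]); return np.arctan2(-d[1],d[0])%(2*np.pi),len(x),[x.mean(),y.mean()],nrm@[x.mean(),y.mean()]
E
python3 - <<'E'
from h import *
import h; h.YAW=np.radians(-44.6); m=np.array([.54255,-.31445]); h.O=m+.05*np.array([np.cos(h.YAW),np.sin(h.YAW)]); print(h.O)
p=camera_params('wrist'); im=cv2.imread('pics/w0.png')[...,::-1]; pt=camera_params('top'); it=cv2.imread('pics/t0.png')[...,::-1]
for cy in (.072,-.072): print(pointer('wrist',im,cy,p), pointer('top',it,cy,pt))
E
```

```text
[ 0.5781513  -0.34955765]
(np.float64(0.6551662811818669), 316, [np.float64(0.008363924050632911), np.float64(-0.00334746835443038)], np.float64(0.0024417007820178487)) (np.float64(0.7089529287775157), 1754, [np.float64(0.00858187001140251), np.float64(-0.0032403648802736603)], np.float64(0.003127555672339997))
(np.float64(4.497386097215313), 1292, [np.float64(-0.002564705882352941), np.float64(0.008631733746130032)], np.float64(0.0006640730172643471)) (np.float64(4.491763919156666), 1597, [np.float64(-0.0028346900438321852), np.float64(0.010184721352536005)], np.float64(0.0005371594686591878))
```

```bash
python3 -m creep '0.5 0 0 0.3 0;0.5 0 0 0.6 0;0.5 0 0 0.82 0;0.5 0 0 0.82 0;0.5 0 0 0.82 0;0.5 0 0 0.82 0'
python3 - <<'E'
from h import *
import h; h.YAW=np.radians(-44.6);h.O=np.array([.57815,-.34956])
np.set_printoptions(precision=4,suppress=True)
p=camera_params('wrist'); im=snap('wrist','w1.png'); o=telemetry.get_obs(); print(o['eef_pos'],o['tool_rot'])
for t in ['left_dial_grip','catch_tab','lock_case']:
    print(t,[(d['at'],round(d['conf'],2)) for d in spot_point(t,'wrist')[:2]])
print(pointer('wrist',im,.072,p), proj('wrist',[case(-.05,.072,.108)],p))
q=rect('wrist',im,-.05,.072,.035,.112,400,p); cv2.circle(q,(200,200),3,(0,255,0),1); f=cv2.resize(im,(400,300))
cv2.imwrite('pics/w1b.png',np.hstack([q,np.vstack([f,np.zeros((100,400,3),np.uint8)])])[...,::-1])
E
```

```text
clock: 5.52
eef_pos: [0.5935, -0.2673, 0.1823]
tool_rot: [0.638, 0.77, 0.001, 0.002]
ft_force: [0.2, -0.5, -0.5]
grip_width: 0.0425
grasp_force: 0.0
[ 0.5933 -0.2672  0.182 ] [0.6379 0.7701 0.0006 0.0021]
left_dial_grip [([0.5936, -0.2617, 0.1068], 0.89)]
catch_tab []
lock_case [([0.577, -0.354, 0.004], 0.91)]
(np.float64(nan), 0, [np.float64(nan), np.float64(nan)], np.float64(nan)) [[285.2468 219.2407]]
  avg = a.mean(axis, **keepdims_kw)
  ret = um.true_divide(
h.py:33: RuntimeWarning: Degrees of freedom <= 0 for slice
  w,v=np.linalg.eigh(np.cov(x,y)); d=v[:,1];
  c *= np.true_divide(1, fact)
  c *= np.true_divide(1, fact)
h.py:34: RuntimeWarning: Mean of empty slice.
  if d@[x.mean(),y.mean()]<0: d=-d
  ret = ret.dtype.type(ret / rcount)
h.py:35: RuntimeWarning: Mean of empty slice.
  nrm=np.array([-d[1],d[0]]); return np.arctan2(-d[1],d[0])%(2*np.pi),len(x),[x.mean(),y.mean()],nrm@[x.mean(),y.mean()]
```

View pics/w1b.png

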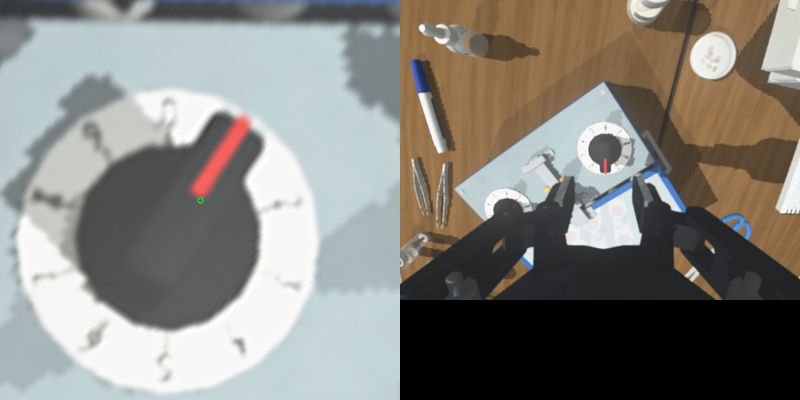

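```bash
sed -i 's/m=((q.*/m=(q[...,0]-np.maximum(q[...,1],q[...,2])>70)/' h.py
python3 - <<'E'
from h import *
import h; h.YAW=np.radians(-44.6);h.O=np.array([.57815,-.34956])
p=camera_params('wrist'); im=cv2.imread('pics/w1.png')[...,::-1]
print(pointer('wrist',im,.072,p))
p0=camera_params('top');im=cv2.imread('pics/t0.png')[...,::-1]
print(pointer('top',im,.072,p0),pointer('top',im,-.072,p0))
E
```

```text
(np.float64(0.583662827796484), 1084, [np.float64(0.0058656826568265685), np.float64(-0.0037101476014760153)], np.float64(0.00013655263630120217))
(np.float64(0.7604437749201325), 1641, [np.float64(0.008589640463132237), np.float64(-0.0034169408897014013)], np.float64(0.003444673004822404)) (np.float64(4.493999940964875), 1471, [np.float64(-0.0028392929979605716), np.float64(0.01033528212100612)], np.float64(0.0005326400076641293))
```

The close view shows the left dial's pointer running from (200,195) to (243,120) in the patch, at about 0.56 rad. Its axis is near (0.5936, -0.262). Next I descend and grip.

```bash
python3 -m creep '0.5 0.035 0.007 0.1 0;0.5 0.035 0.007 0.25 0;0.5 0.035 0.007 0.4 0;0.5 0.035 0.007 0.49 0;0.5 0.035 0.007 0.49 0;0.5 0.035 0.007 0.49 0;0 0.035 0.007 0.49 0;0 0.035 0.007 0.49 0;0 0.035 0.007 0.49 0;0 0.035 0.007 0.49 0;0 0.035 0.007 0.49 0;0 0.035 0.007 0.49 0'
```

```text
clock: 7.22
eef_pos: [0.594, -0.2613, 0.1072]
tool_rot: [0.638, 0.77, 0.001, 0.002]
ft_force: [5.4, 1.5, 0.6]
grip_width: 0.0107
grasp_force: 61.9
```

```bash
python3 -m creep '0 0 0.004 0 0.04;0 0 0.004 0 0.08;0 0 0.004 0 0.12;0 0 0.004 0 0.16;0 0 0.004 0 0.2;0 0 0.004 0 0.24;0 0 0.004 0 0.28;0 0 0.004 0 0.32;0 0 0.004 0 0.36;0 0 0.004 0 0.4;0 0 0.004 0 0.407;0 0 0.004 0 0.407'
```

```text
clock: 8.72
eef_pos: [0.5956, -0.262, 0.1072]
tool_rot: [0.971, 0.237, 0.003, 0.002]
ft_force: [8.3, -1.9, -0.9]
grip_width: 0.0109
grasp_force: 61.6
```

```bash
python3 -m creep '0.5 0 0 0 0;0.5 0 0 0 0;0.5 0 0 0 0;0.5 0 0 -0.3 0;0.5 0 0 -0.6 0;0.5 -0.2 0.06 -0.6 -0.04;0.5 -0.5 0.15 -0.6 -0.09;0.5 -0.8 0.25 -0.6 -0.14;0.5 -0.93 0.295 -0.6 -0.16;0.5 -0.93 0.295 -0.6 -0.16;0.5 -0.93 0.295 -0.6 -0.16;0.5 -0.93 0.295 -0.6 -0.16'
cat > look.py <<'E'
from h import *
import h,sys; h.YAW=np.radians(-44.6);h.O=np.array([.57815,-.34956])
np.set_printoptions(precision=4,suppress=True)
p=camera_params('wrist'); o=telemetry.get_obs(); im=snap('wrist',sys.argv[1]+'.png'); print(o['eef_pos'],o['tool_rot'],'heading',np.degrees(2*np.arctan2(o['tool_rot'][1],o['tool_rot'][0])))
for t in ['left_dial_grip','right_dial_grip','catch_tab']:
    print(t,[(d['at'],round(d['conf'],2)) for d in spot_point(t,'wrist')[:2]])
for cy in (.072,-.072):
    try: print(pointer('wrist',im,cy,p))
    except Exception as e: print(e)
q=[rect('wrist',im,-.05,cy,.035,.112,400,p) for cy in (.072,-.072)]
for k in q: cv2.circle(k,(200,200),3,(0,255,0),1)
cv2.imwrite('pics/'+sys.argv[1]+'b.png',np.hstack(q)[...,::-1])
E
python3 look.py w2
```

```text
clock: 10.22
eef_pos: [0.4901, -0.3639, 0.1959]
tool_rot: [0.882, 0.472, 0.0, -0.0]
ft_force: [-0.3, -0.0, -0.4]
grip_width: 0.0428
grasp_force: 0.0
[ 0.4901 -0.3639  0.1959] [ 0.8816  0.472   0.0001 -0.0001] heading 56.33415207924896
left_dial_grip [([0.596, -0.2612, 0.1072], 0.75)]
right_dial_grip [([0.4931, -0.3667, 0.1114], 0.95)]
catch_tab [([0.5512, -0.3238, 0.1143], 0.94)]
(np.float64(1.8736338050050452), 1366, [np.float64(-0.0021601756954612006), np.float64(-0.008701317715959004)], np.float64(0.0005331169099264666))
(np.float64(4.501634321099421), 1096, [np.float64(-0.0031640510948905114), np.float64(0.009200364963503651)], np.float64(0.0011693439304836192))
```

View pics/w2b.png

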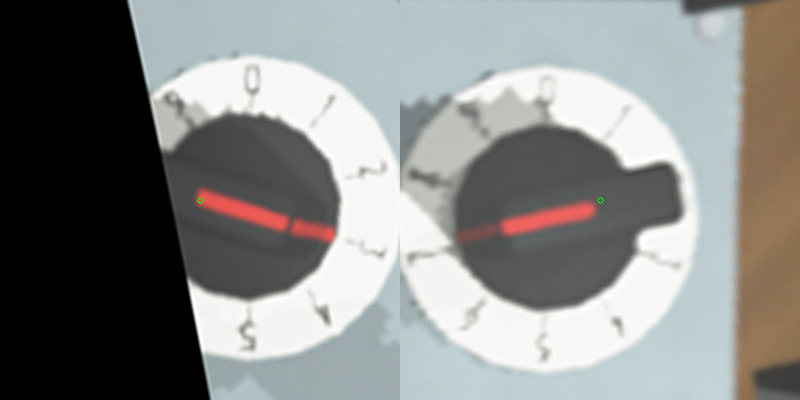

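```bash
python3 -m creep '0.5 0 0.016 0.15 0;0.5 0 0.016 0.3 0;0.5 0 0.016 0.45 0;0.5 0 0.016 0.585 0;0.5 0 0.016 0.585 0;0.5 0 0.016 0.585 0;0 0 0.016 0.585 0;0 0 0.016 0.585 0;0 0 0.016 0.585 0;0 0 0.016 0.585 0;0 0 0.016 0.585 0;0 0 0.016 0.585 0'
```

```text
clock: 11.92
eef_pos: [0.4908, -0.3657, 0.1096]
tool_rot: [0.882, 0.472, -0.0, -0.0]
ft_force: [-2.4, 1.9, 5.7]
grip_width: 0.0109
grasp_force: 60.3
```

```bash
python3 -m creep '0 0 0 0 -0.04;0 0 0 0 -0.08;0 0 0 0 -0.12;0 0 0 0 -0.16;0 0 0 0 -0.2;0 0 0 0 -0.239;0 0 0 0 -0.239;0 0 0 0 -0.239'
```

```text
clock: 12.92
eef_pos: [0.4922, -0.366, 0.1096]
tool_rot: [0.648, 0.762, 0.001, 0.001]
ft_force: [0.3, 2.5, 5.6]
grip_width: 0.0108
grasp_force: 60.3
```

```bash
python3 -m creep '0.5 0 0 0 0;0.5 0 0 0 0;0.5 0 0 0 0;0.5 0 0 -0.3 0;0.5 0 0 -0.6 0;0.5 0.1 0.2 -0.6 -0.05;0.5 0.21 0.435 -0.6 -0.1;0.5 0.21 0.435 -0.6 -0.15;0.5 0.21 0.435 -0.6 -0.2;0.5 0.21 0.435 -0.6 -0.2;0.5 0.21 0.435 -0.6 -0.2' ; python3 look.py w3
python3 - <<'E'
import cv2,numpy as np
a=cv2.imread('pics/w3.png'); b=cv2.imread('pics/w3b.png')
cv2.imwrite('pics/w3c.png',np.vstack([cv2.resize(a,(400,300)),cv2.resize(b,(400,200))]))
E
```

```text
clock: 14.3
eef_pos: [0.5504, -0.3246, 0.1981]
tool_rot: [0.382, 0.924, -0.0, -0.0]
ft_force: [-0.6, 0.4, 0.2]
grip_width: 0.0427
grasp_force: 0.0
[ 0.5504 -0.3246  0.1981] [ 0.3816  0.9243 -0.     -0.0001] heading 135.14028025169827
left_dial_grip [([0.5952, -0.2609, 0.1087], 0.74)]
right_dial_grip [([0.4921, -0.3664, 0.1082], 0.81)]
catch_tab [([0.5536, -0.3272, 0.1158], 0.85)]
(np.float64(1.9268360911955675), 1343, [np.float64(-0.0022616530156366345), np.float64(-0.008476842889054356)], np.float64(0.000834919188144594))
(np.float64(3.775439382182343), 1162, [np.float64(-0.00814974182444062), np.float64(0.0058364888123924276)], np.float64(0.00012389209047125246))
```

View pics/w3c.png

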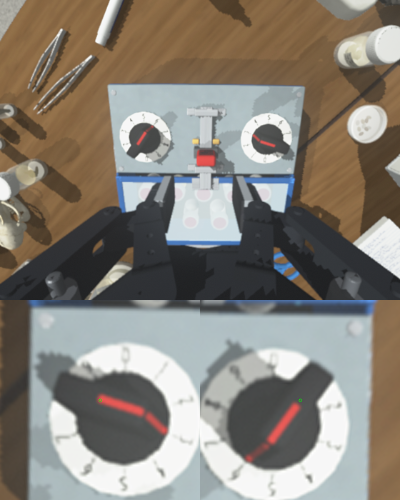

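Both dials read right: left about 1.90, right about 3.775, with the pointers at 3 and 6 in the picture. Next I grip the red tab.

```bash
python3 -m creep '0.5 -0.015 0.013 0.15 0;0.5 -0.015 0.013 0.3 0;0.5 -0.015 0.013 0.43 0;0.5 -0.015 0.013 0.53 0;0.5 -0.015 0.013 0.53 0;0.5 -0.015 0.013 0.53 0;0 -0.015 0.013 0.53 0;0 -0.015 0.013 0.53 0;0 -0.015 0.013 0.53 0;0 -0.015 0.013 0.53 0;0 -0.015 0.013 0.53 0'
```

```text
clock: 15.88
eef_pos: [0.5544, -0.3248, 0.1201]
tool_rot: [0.38, 0.925, 0.0, 0.001]
ft_force: [-0.3, 1.4, 4.7]
grip_width: 0.0186
grasp_force: 59.1
```

```bash
python3 -m creep '0 0 0 -0.02 0;0 0 0 -0.04 0;0 0 0 -0.063 0;0 0 0 -0.063 0;0 0 0 -0.063 0'; python3 -m creep '0 0.02 0 0 0;0 0.04 0 0 0;0 0.06 0 0 0;0 0.08 0 0 0;0 0.1 0 0 0;0 0.1 0 0 0'
```

```text
clock: 16.5
eef_pos: [0.5538, -0.3244, 0.128]
tool_rot: [0.38, 0.925, 0.0, 0.0]
ft_force: [5.1, 1.3, -2.5]
grip_width: 0.0184
grasp_force: 58.7
clock: 17.25
eef_pos: [0.5428, -0.3133, 0.128]
tool_rot: [0.38, 0.925, 0.001, -0.0]
ft_force: [4.1, 2.5, -4.0]
grip_width: 0.0188
grasp_force: 58.7
```

```bash
python3 -m creep '0 0.02 0 0 0;0 0.04 0 0 0;0 0.055 0 0 0;0 0.065 0 0 0;0 0.065 0 0 0;0 0.065 0 0 0'
```

```text
clock: 18.0
eef_pos: [0.5373, -0.3077, 0.1287]
tool_rot: [0.38, 0.925, 0.0, 0.002]
ft_force: [7.1, 0.0, -3.6]
grip_width: 0.0185
grasp_force: 58.7
```

```bash
python3 -m creep '0 0.01 0 0 0;0 0.02 0 0 0;0 0.02 0 0 0;0 0.02 0 0 0'
```

```text
clock: 18.5
eef_pos: [0.5371, -0.3075, 0.1298]
tool_rot: [0.38, 0.925, -0.001, 0.004]
ft_force: [9.7, -3.8, -4.6]
grip_width: 0.0183
grasp_force: 58.7
```

```bash
python3 -m creep '0 -0.005 0 0.02 0;0 -0.005 0 0.04 0;0 -0.005 0 0.055 0;0 -0.005 0 0.055 0;0.5 -0.005 0 0.055 0;0.5 -0.005 0 0.055 0;0.5 -0.005 0 0.055 0;0.5 -0.005 0 0.055 0' && python3 -m creep '0.5 0 0 -0.2 0;0.5 0 0 -0.4 0;0.5 0 0 -0.7 0;0.5 0 0 -1 0;0.5 0 0 -1 0;0.5 0 0 -1 0';  python3 look.py w4
python3 - <<'E'
from h import *
a=snap('side','s4.png'); b=cv2.imread('pics/w4.png')
print([(d['at'],d['conf']) for d in spot_point('catch_tab','side')])
s=cv2.imread('pics/s4.png')[150:290,180:380]
cv2.imwrite('pics/w4c.png',np.hstack([b[60:360,130:430],cv2.resize(s,(428,300),interpolation=cv2.INTER_CUBIC)]))
E
```

```text
clock: 19.5
eef_pos: [0.5339, -0.3057, 0.1199]
tool_rot: [0.38, 0.925, -0.0, -0.0]
ft_force: [0.5, -0.3, -1.5]
grip_width: 0.0426
grasp_force: 0.0
clock: 20.25
eef_pos: [0.5341, -0.3056, 0.2696]
tool_rot: [0.38, 0.925, -0.0, -0.0]
ft_force: [-0.4, 0.1, -0.6]
grip_width: 0.0427
grasp_force: 0.0
[ 0.5341 -0.3056  0.2696] [ 0.3804  0.9248 -0.     -0.0003] heading 135.28501932962308
left_dial_grip [([0.5955, -0.261, 0.1091], 0.6)]
right_dial_grip [([0.4918, -0.3632, 0.1056], 0.9)]
catch_tab [([0.5347, -0.3095, 0.1186], 0.69)]
(np.float64(1.9493425797145942), 1474, [np.float64(-0.0023677069199457257), np.float64(-0.008601085481682497)], np.float64(0.0009786233719147564))
(np.float64(3.7611746647511786), 1229, [np.float64(-0.008178193653376731), np.float64(0.00580032546786005)], np.float64(2.686725974495639e-05))
[([0.538, -0.3056, 0.1167], 0.54)]
```

View pics/w4c.png

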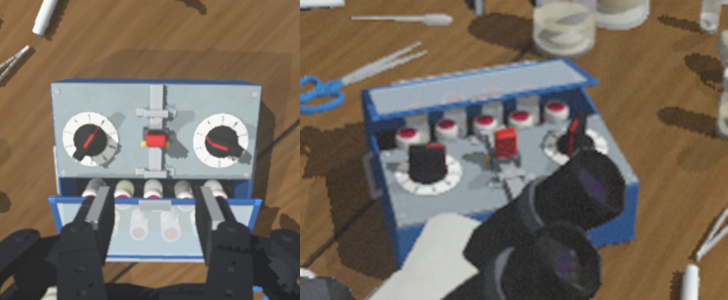

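Run:
```python
from h import *
import h; h.YAW=np.radians(-44.7);h.O=np.array([.5789,-.3493])
np.set_printoptions(precision=1,suppress=True)
def red(f,lo,hi):
    q=cv2.imread(f)[...,::-1].astype(int); m=(q[...,0]-np.maximum(q[...,1],q[...,2])>60).astype(np.uint8)
    m[:lo[1]]=0;m[hi[1]:]=0;m[:,:lo[0]]=0;m[:,hi[0]:]=0
    n,l,s,c=cv2.connectedComponentsWithStats(m); i=1+np.argmax(s[1:,4]); return s[i],c[i]
def box(n,x,lift): # tab
    P=proj(n,[case(x+a,b,.116+lift+c) for a in(-.006,.006) for b in(-.01,.01) for c in(-.016,.005)]); return P.min(0),P.max(0)
print('s0',red('pics/s0.png',(255,195),(290,225)),box('side',-.035,0))
u=proj('side',[case(-.059,0,.116)])[0].astype(int); print('s4',red('pics/s4.png',u-15,u+15))
for l in(0,.006,.012): print(l,box('side',-.059,l))
v=proj('wrist',[case(-.059,0,.116)])[0].astype(int); print('w4',red('pics/w4.png',v-25,v+25))
for l in(0,.006,.012): print(l,box('wrist',-.059,l))
for t in ['dropper_bottle','tall_jar','small_jar','petri_dish']:
    print(t,[np.round(np.array(d['at'])*1000) for d in spot_point(t,'side')[:1]])
```

```text
s0 (array([268, 203,  10,   6,  40], dtype=int32), array([272.7, 205.3])) (array([266.5, 201.4]), array([277.8, 215. ]))
s4 (array([271, 210,  10,  13,  87], dtype=int32), array([276. , 215.4]))
0 (array([269.6, 208.3]), array([281.2, 222.1]))
0.006 (array([269.6, 205.8]), array([281.2, 219.7]))
0.012 (array([269.5, 203.3]), array([281.2, 217.3]))
w4 (array([275, 192,  21,  15, 241], dtype=int32), array([285. , 200.2]))
0 (array([275.1, 192. ]), array([296.1, 209.1]))
0.006 (array([274.9, 193.4]), array([296.4, 211. ]))
0.012 (array([274.7, 194.8]), array([296.6, 212.9]))
dropper_bottle [array([ 407., -178.,    0.])]
tall_jar []
small_jar [array([ 392., -571.,    3.])]
petri_dish [array([ 719., -128.,    1.])]
```

```bash
python3 -c "
from workcell import ticket; print(ticket.job_done())"
```

```text
the job is handed in; nothing more can be done
None
```

The job is handed in: the left dial is at 3, the right at 6, the bolt is drawn to its stop with the tab down past the bumps, and the lid is standing up. The arm is clear, and it finished at about 21 of the 48 s. The bottle, small jar and petri dish were re-checked within a few mm of where they started; the tall jar wasn't picked up in that last view.

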